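# Build up the grinding arbor on its tilted stand

## Task

Build up the arbor on the blue tilting stand: thread on the steel flange first, then the blue wheel, then the brass collar, pushing each one down past the two brass spring catches and fully home, flat against what lies below it, before you add the next. Leave the green spare wheel on its mat and do not disturb the tools, bottles and carton around; let go at the end.

Things in the scene. Friction and masses are not known exactly. Their poses are not given: they have to be found in the camera images.
- seat (a point): Centre of the flat round seat (dark steel, 34 mm across) at the foot of the arbor's post. z points up along the post. The post leans 14 to 25 degrees from vertical towards the stand's -x side, clamped at that angle. Bright steel post: 19 mm diameter, 57 mm high above the seat, its top 4 mm tapering to 11 mm. The finished stack is 36 mm high.
- post_tip (a point): Centre of the post's top end, 57 mm above the seat along the post; same axes as the seat.
- catches (a point): Point on the post's axis 39 mm above the seat, same axes, level with the lower ends of two brass spring catches on the post's +y and -y sides. They are hinged 14 mm higher and slant outward as they go down, to 4 mm proud of the post. A ring must be pushed down over them (about 5 to 15 N); they spring out again above it.
- stand: Blue steel stand, fixed to the bench: base plate 150 x 120 x 12 mm, two cheeks (60 mm over their outsides) up to 105 mm high, the arbor's pivot between them 85 mm above the bench. From the pivot a 34 mm thick steel cylinder, 55 mm long, carries the seat. Origin under the middle of the base plate; the post leans towards its -x.
- flange: Bare steel ring, goes on first (lowest). Outer diameter 52 mm, bore 21.2 mm, 10 mm thick, lies flat on the mat. Origin at the centre of its underside, z along its axis. Both ways up are alike.
- wheel: Blue grinding wheel, goes on second. Outer diameter 62 mm, bore 21.2 mm, 12 mm thick. Origin at the centre of its underside, z along its axis. Lies flat on the mat.
- collar: Brass collar, goes on last. Outer diameter 40 mm, bore 21.2 mm, 14 mm thick. Origin at the centre of its underside, z along its axis. Lies flat on the mat.
- spare: Green spare wheel, not used: leave it. Outer diameter 56 mm, bore 21.2 mm, 12 mm thick, lies flat on the mat. Origin at the centre of its underside.
- mat: Black rubber mat 240 x 240 x 3 mm, fixed on the bench; the four rings lie on it in a 2 x 2 pattern about 132 mm apart, in any order. Origin at the centre of its underside.
- wrench: Wrench lying on the bench; leave it.
- screwdriver: Screwdriver lying on the bench; leave it.
- hammer: Hammer lying on the bench; leave it.
- oil: Yellow oil bottle, 52 mm across, 130 mm high, standing on the bench; leave it. Origin under its centre.
- jar: Green glass jar with a steel lid, 64 mm across, 85 mm high; leave it. Origin under its centre.
- carton: Cardboard carton 90 x 130 x 60 mm; leave it. Origin under its centre.
Not all that is in view belongs to the job. There is more than one size of the flange; the one meant has the size given above.

How it is judged:
On the way, in this order (a step that is already met when the one before it is completed fails the run):
1. the steel flange is fully home on the arbor's seat (z of flange in the frame of seat between -0.002 and 0.0025 m and x of flange in the frame of seat between -0.004 and 0.004 m and y of flange in the frame of seat between -0.004 and 0.004 m and angle between the z axis of flange and the z axis of seat, either way round below 0.1 rad), for 0.2 s.
2. then the blue wheel is fully home on the flange (all of step 1 and z of wheel in the frame of seat between 0.008 and 0.0125 m and x of wheel in the frame of seat between -0.004 and 0.004 m and y of wheel in the frame of seat between -0.004 and 0.004 m and angle between the z axis of wheel and the z axis of seat, either way round below 0.1 rad), for 0.2 s.
3. then the brass collar is fully home on the wheel (all of step 2 and z of collar in the frame of seat between 0.02 and 0.0245 m and x of collar in the frame of seat between -0.004 and 0.004 m and y of collar in the frame of seat between -0.004 and 0.004 m and angle between the z axis of collar and the z axis of seat, either way round below 0.1 rad), for 0.2 s.
At the end, for the whole second after the job is handed in: Flange, wheel and collar lie at rest on the arbor in that order from the seat up, each with its underside within -2 to +2.5 mm of its height in the closed stack (0, 10 and 22 mm above the seat), within 4 mm of the post's axis and within 0.1 rad of square to it (all of step 3 and linear speed of each of flange, wheel, collar below 0.02 m/s); the robot touches nothing.
It fails at once if the green spare wheel is moved more than 30 mm (distance of spare from where it was at the start of the episode above 0.03 m).
It fails at once if a tool, bottle, jar or carton is moved more than 30 mm (distance of any of wrench, screwdriver, hammer, oil, jar, carton from where it was at the start of the episode above 0.03 m).
It also fails if it takes over 72 s, if anything falls off the work surface, if the arm or the gripper's body presses on something with over 40 N, if the wrist force passes 120 N, or if a joint passes its speed limit or range.

## Robot

A 7-joint arm with a two-finger parallel gripper is mounted at the origin on the work surface. World frame = base frame: x ahead of the robot, y to its left, z up, the work surface at z = 0. Lengths are in m, angles in rad, forces in N, time in s.
With the tool pointing down it reaches from about 0.425 to 0.875 m from the base axis. Payload 9.9 kg.
Tool frame: the origin (TCP) lies midway between the tips of the shut fingers; the grasp point (between the pads) lies 19 mm behind it (robot.grip_depth is the distance from the TCP to the grasp point, in m); z points along the fingers, y is the line along which they close (so a half turn about z gives the same grasp; the last joint's range is limited). The gripper opens to 85 mm and grips with 20 to 120 N. Pads are 22 mm wide; open, the fingers measure 114 mm over their backs; the gripper's body (76 mm by 85 mm) begins 54 mm behind the grasp point. The pads swing forward as they close: fully open they stand 13 mm farther back than shut.
Start: joints at [1.205, 0.576, 0.025, 1.437, -0.015, 1.129, -0.057], TCP at [0.188, -0.648, 0.231] pointing down, gripper open.
Joint ranges: [-2.76, 2.76], [-0.34, 2.15], [-1.52, 1.57], [0.19, 2.46], [-1.09, 4.23], [0.17, 1.99], [-2.82, 2.82]. Speed limits (rad/s): [2.22, 2.22, 3.01, 3.01, 3.14, 3.14, 3.14].

## Interface

Orientations are given as [roll, pitch, yaw] about the fixed x, y, z axes, in that order (R = Rz(yaw) Ry(pitch) Rx(roll)).
In Python, from rig import robot gives the robot as it stands. Calls block until the motion is done:
- robot.reach(position, orientation): joint-space move of the TCP to a pose.
- robot.movel(position, vel=0.15, ori=None, contact_N=None): straight line of the TCP; ori=None keeps the orientation; vel is the mean speed in m/s. With contact_N (N) it stops when the force on the tool has changed by that much, and returns True; else False.
- robot.move_j(angles): joint-space move.
- robot.set_gripper(opening, grip_force=None): opening from 0.0 (shut) to 1.0 (fully open); grip_force is the grip in N (None keeps the last); returns when the fingers have stopped.
- robot.wait(seconds).
- robot.inverse_kinematics(position, orientation): joint angles nearest the present ones, or None.
- robot.capture(name): name is "side" or "top" or "wrist"; returns a dict with "color" (400x640x3 uint8, red, green, blue), "fx", "fy", "cx", "cy" (pixels), "rvec" (rotation vector, rad) and "tvec" (3), from world to camera coordinates, as OpenCV has them; the wrist camera has in their place "T_tool_cam" (4x4, takes a point from camera to tool coordinates, whose origin is the TCP and whose axes are the flange's). Camera axes: x right, y down, z forward; pixel columns grow to the right and rows downward; lengths in m; the calibration is good to about 2 mm. A picture is of the moment at which its call begins: read the wrist's pose just before it. There is no depth.
A pose or a line that the arm cannot do raises robot.PlanningError and nothing moves.
- robot.sign_off(): hands the job in; it is judged then, once.
Readings, each from a call of its own:
- robot.get_time_s(): time.
- robot.get_joint_positions(): joint angles.
- robot.get_joint_vel(): joint speeds.
- robot.get_joint_torque(): joint torques, N m.
- robot.get_eef_pos(): TCP position.
- robot.get_tool_rot(): TCP orientation.
- robot.get_ft_force(): force on the tool from outside, world axes, zero at the start.
- robot.get_moment(): the same for the moment, N m.
- robot.get_gripper_width(): opening from 0.0 (shut) to 1.0 (fully open).
- robot.get_gripper_force(): force on a finger pad.
Only numpy, scipy, OpenCV 4.12 (cv2) and the standard library are available. Lean on these libraries where they do the work, as an engineer would, in place of code of your own. Each camera call takes 0.05 s, during which the arm holds its last target. There are 200 camera calls.

## Working session

There is one attempt and no reset: what is moved stays moved. The work goes in short steps, each a Python script; the robot and the scene stay as the last script left them, time stands still between calls to the robot, and variables do not carry over. Pictures are saved under pics/ and viewed, at most 10 in all, crops included, and the job is handed in when it is done.

```bash
ls; mkdir -p pics
python3 - <<'E'
from rig import robot
import cv2,json
for n in("top","side"):
    c=robot.capture(n); cv2.imwrite(f"pics/{n}0.png",c["color"][:,:,::-1])
    print(n,{k:(v.tolist() if hasattr(v,'tolist') else v) for k,v in c.items() if k!="color"})
c=robot.capture("wrist");print(c["T_tool_cam"],c["fx"],c["cx"],c["cy"])
print(robot.get_time_s(),robot.get_tool_rot(),robot.grip_depth)
E
```

```text
pics
top {'fx': 415.8555382067271, 'fy': 415.8555382067271, 'cx': 316.25337394960826, 'cy': 200.39117670992627, 'rvec': [2.1864649827404987, -2.182707868502769, 0.03618645463878088], 'tvec': [-0.03099060928297597, 0.5993978285174011, 1.2533452446138473]}
side {'fx': 511.5629229440625, 'fy': 511.5629229440625, 'cx': 314.2002438425728, 'cy': 195.0186776966197, 'rvec': [0.6343368120401061, -2.563266435707086, 1.2227736237643085], 'tvec': [0.47958663223247866, 0.2779674515583992, 1.202765888140503]}
[[ 4.74309754e-05 -9.59311164e-01 -2.82351001e-01  7.10598141e-02]
 [ 9.99999689e-01 -1.76775882e-04  7.68596666e-04 -3.03704559e-06]
 [-7.87236210e-04 -2.82350950e-01  9.59310857e-01 -1.41308678e-01]
 [ 0.00000000e+00  0.00000000e+00  0.00000000e+00  1.00000000e+00]] 283.4388561249666 321.5719888569139 196.6038735198703
0.15 [-3.14037657e+00  9.13596716e-05  2.81864800e-01] 0.0187
```

View pics/top0.png

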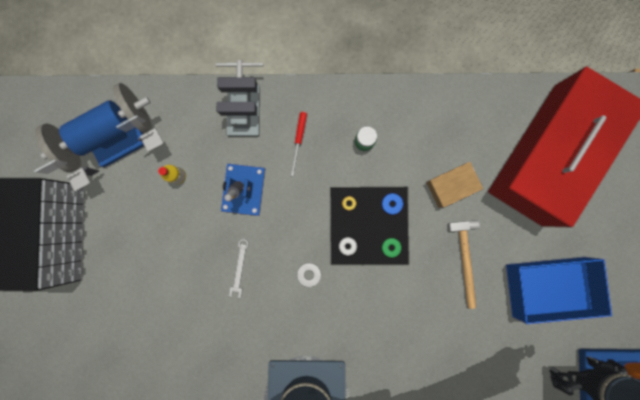

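View pics/side0.png

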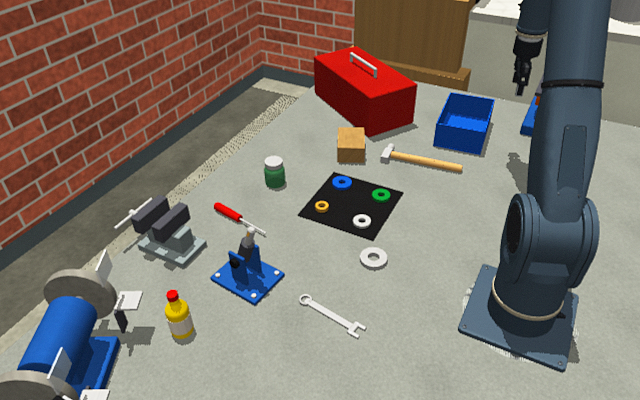

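The top view shows the mat rings: collar (349,203), wheel (392,204), flange (348,246) and spare (391,247). The ring at (309,275) is an off-mat decoy. The stand's base is around (243,190).

```bash
cat > h.py <<'E'
from rig import robot
import numpy as np, cv2
from scipy.spatial.transform import Rotation as Rn
def cam(name):
    if name=="wrist":
        p=np.array(robot.get_eef_pos()); R=Rn.from_euler('xyz',robot.get_tool_rot()).as_matrix()
    c=robot.capture(name)
    if name=="wrist":
        T=np.array(c["T_tool_cam"]); c["R"]=R@T[:3,:3]; c["C"]=p+R@T[:3,3]
    else:
        M=cv2.Rodrigues(np.array(c["rvec"]))[0]; c["R"]=M.T; c["C"]=-M.T@np.array(c["tvec"])
    return c
def back(c,uv,z):
    d=c["R"]@np.array([(uv[0]-c["cx"])/c["fx"],(uv[1]-c["cy"])/c["fy"],1.])
    return c["C"]+d*(z-c["C"][2])/d[2]
def proj(c,P):
    q=c["R"].T@(np.array(P)-c["C"]); return np.array([c["fx"]*q[0]/q[2]+c["cx"],c["fy"]*q[1]/q[2]+c["cy"]])
def save(c,n): cv2.imwrite(f"pics/{n}.png",c["color"][:,:,::-1])
def down(yaw): return [np.pi,0,yaw]
E
python3 - <<'E'
from h import *
c=cam("top")
for n,uv,z in[("collar",(349,203),.017),("wheel",(392.5,203.5),.015),("flange",(347.5,246),.013),("spare",(391.5,247.5),.015),("matc",(369.5,225.5),.003),("decoy",(309,275),.01),("p1",(228,164),.012),("p2",(266,169),.012),("p3",(259,215),.012),("p4",(221,210),.012),("oil",(167,172),.13),("jar",(367,135),.085),("carton",(456,184),.06)]:
    print(n,back(c,uv,z).round(4))
E
```

```text
collar [ 0.5915 -0.1297  0.017 ]
wheel [ 0.5903 -0.2619  0.015 ]
flange [ 0.4611 -0.1251  0.013 ]
spare [ 0.4571 -0.2578  0.015 ]
matc [ 0.5233 -0.1931  0.003 ]
decoy [ 0.3728 -0.0083  0.01  ]
p1 [0.7119 0.2429 0.012 ]
p2 [0.6963 0.1252 0.012 ]
p3 [0.5546 0.1454 0.012 ]
p4 [0.5698 0.2626 0.012 ]
oil [0.6727 0.3869 0.13  ]
jar [ 0.7859 -0.1782  0.085 ]
carton [ 0.6457 -0.4404  0.06  ]
```

Run:
```python
from h import *
import pickle
def snap(n,p,o):
    robot.reach(p,o); robot.wait(0.2); c=cam("wrist"); save(c,n); pickle.dump(c,open(f"pics/{n}.pkl","wb")); print(n,robot.get_time_s(),robot.get_eef_pos(),c["C"])
snap("mat1",[0.50,-0.193,0.22],down(0.0))
for a in(0.7,0.6,0.5):
    z=np.array([0,np.sin(a),-np.cos(a)])
    x=np.array([1.,0,0]); 
    # camera sits at +tool x; looks toward -tool x: put tool x = toward -y/up side
    x=np.array([0,-np.cos(a),-np.sin(a)]); y=np.cross(z,x)
    o=Rn.from_matrix(np.c_[x,y,z]).as_euler('xyz')
    try:
        snap("st2",[0.62,0.03,0.25],o); break
    except robot.PlanningError as e: print(e)
snap("st1",[0.57,0.194,0.26],down(0.0))
```

```text
mat1 2.4417 [ 0.49985216 -0.19358047  0.21994165] [ 0.57094093 -0.1939681   0.36126042]
st2 3.7833 [0.61981381 0.02958559 0.25027171] [ 0.61892419 -0.1175538   0.31184371]
st1 4.8167 [0.57048767 0.19198987 0.25952469] [0.64172069 0.19135086 0.400749  ]
```

```bash
cd pics; python3 -c "
import cv2,numpy as np
a=cv2.imread('st1.png');b=cv2.imread('st2.png')
cv2.imwrite('pair.png',np.hstack([cv2.resize(a,(400,250)),cv2.resize(b,(400,250))]))"
```

```text
(no output)
```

View pics/pair.png

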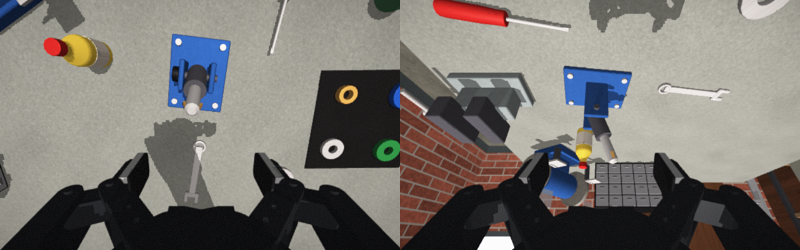

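View pics/mat1.png

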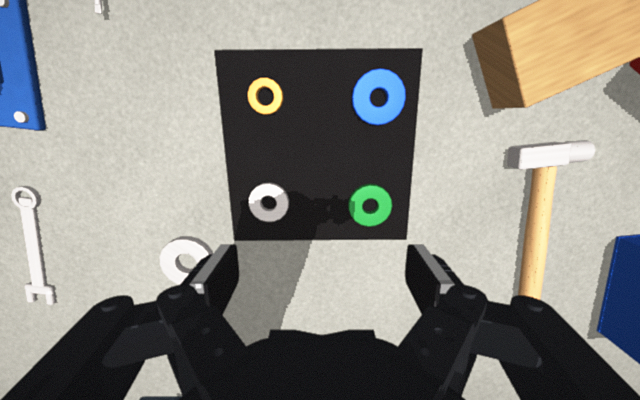

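Mat1 shows the collar (265,96), wheel (379,97), flange (268,202) and spare (370,206). The pair shows the post leaning towards the robot, with its tip at about (304,173) in st1 and (339,256) in st2. I'll enlarge the post.

```bash
cd pics; python3 -c "
import cv2,numpy as np
a=cv2.imread('st1.png')[85:195,265:365];b=cv2.imread('st2.png')[160:270,270:370]
cv2.imwrite('crop1.png',np.hstack([cv2.resize(i,None,fx=4,fy=4,interpolation=cv2.INTER_CUBIC) for i in(a,b)]))"
```

```text
(no output)
```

View pics/crop1.png

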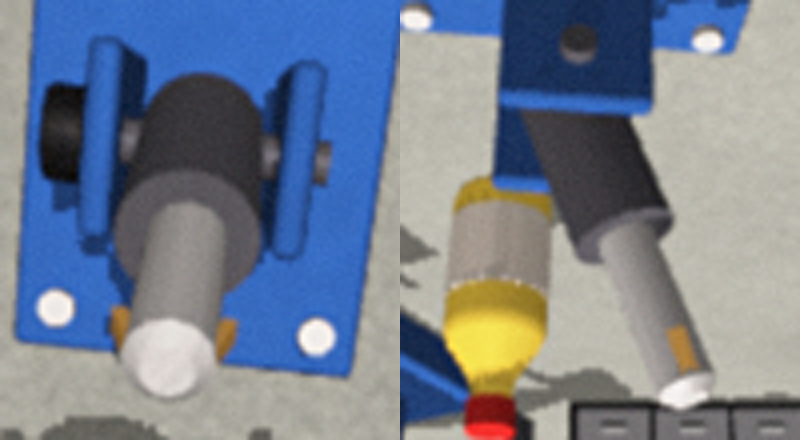

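Run:
```python
from h import *
import pickle
c=pickle.load(open("pics/mat1.pkl","rb"))
hsv=cv2.cvtColor(c["color"],cv2.COLOR_RGB2HSV)
g=c["color"].max(2)
for n,uv,top,od in[("collar",(265,96),.017,40),("wheel",(379,97),.015,62),("flange",(268,202),.013,52),("spare",(370,206),.015,56)]:
    m=np.zeros(g.shape,np.uint8); cv2.circle(m,uv,36,255,-1)
    thr=60
    b=((g>100)&(m>0)).astype(np.uint8)
    k,l,s,ce=cv2.connectedComponentsWithStats(b)
    i=1+np.argmax(s[1:,4]); b=(l==i).astype(np.uint8)
    cs,hi=cv2.findContours(b,cv2.RETR_CCOMP,cv2.CHAIN_APPROX_NONE)
    for q in sorted(cs,key=len)[::-1][:2]:
        P=np.array([back(c,p[0],top)[:2] for p in q]); (x,y),r=cv2.minEnclosingCircle((P*1000).astype(np.float32))
        e=cv2.fitEllipse((P*1000).astype(np.float32)); print(n,len(q),x.__round__(1),y.__round__(1),2*r,np.round(e[0],1),np.round(e[1],1))
```

```text
collar 102 590.1 -129.0 41.04894256591797 [ 590.2 -129. ] [39.6 40.2]
collar 49 590.3 -129.0 20.91180992126465 [ 590.2 -129.3] [18.9 20.3]
wheel 156 588.8 -260.0 62.73154067993164 [ 588.9 -259.9] [61.2 61.5]
wheel 52 588.9 -259.9 21.268882751464844 [ 588.8 -259.9] [20.2 20.4]
flange 111 460.7 -125.6 53.065406799316406 [ 460.9 -125.2] [50.7 51.9]
flange 44 461.1 -125.7 22.10979461669922 [ 460.5 -125.4] [19.7 21.3]
spare 119 456.9 -256.1 56.53614807128906 [ 456.9 -256.4] [54.2 55.4]
spare 44 456.8 -256.3 21.972339630126953 [ 456.9 -256.3] [20.5 21.2]
```

```bash
cat > fit.py <<'E'
from h import *
import pickle
from scipy.optimize import least_squares
c1=pickle.load(open("pics/st1.pkl","rb"));c2=pickle.load(open("pics/st2.pkl","rb"))
u1=lambda X,Y:np.array([265+(X+.5)/4-.5,85+(Y+.5)/4-.5]); u2=lambda X,Y:np.array([270+(X-400+.5)/4-.5,160+(Y+.5)/4-.5])
ez=np.array([0,0,1.])
def frame(p):
    x,y,yaw,th=p; ex=np.array([np.cos(yaw),np.sin(yaw),0]); a=-np.sin(th)*ex+np.cos(th)*ez
    return np.array([x,y,0]),ex,np.cross(ez,ex),a
def res(p):
    o,ex,ey,a=frame(p); piv=o+.085*ez; seat=piv+.055*a; tip=seat+.057*a
    r=[proj(c1,seat)-u1(188,232),proj(c1,tip)-u1(167,368),proj(c2,seat)-u2(627,237),proj(c2,tip)-u2(688,394),proj(c2,piv-.031*ey)-u2(578,43),
       proj(c1,o-.075*ex+.06*ey+.012*ez)-u1(15,340),proj(c1,o-.075*ex-.06*ey+.012*ez)-u1(350,377),[(p[2]+.128)*150]]
    return np.concatenate(r)
s=least_squares(res,[.633,.194,-.128,.35],x_scale=[.01,.01,.1,.1])
if __name__=="__main__":
    print(s.x,np.degrees(s.x[3])); print(s.fun.round(1))
    o,ex,ey,a=frame(s.x); print("seat",o+.085*ez+.055*a,"tip",o+.085*ez+.112*a,a)
    for c,f in((c1,"st1"),(c2,"st2")):   # silhouettes overlay
        im=c["color"][:,:,::-1].copy(); im=cv2.resize(im,None,fx=4,fy=4,interpolation=cv2.INTER_CUBIC)
        n1=ey;n2=np.cross(a,ey); t=np.linspace(0,2*np.pi,73)
        for h,r in((.055,.017),(.055,.0095),(.108,.0095),(.112,.0055)):
            q=np.array([proj(c,o+.085*ez+h*a+r*(np.cos(k)*n1+np.sin(k)*n2)) for k in t])*4+1.5
            cv2.polylines(im,[q.round().astype(np.int32)],True,(0,0,255),1)
        y0,x0=((85,265) if f=="st1" else (160,270)); cv2.imwrite(f"pics/ov_{f}.png",im[y0*4:y0*4+440,x0*4:x0*4+400])
    cv2.imwrite("pics/ov.png",np.hstack([cv2.imread("pics/ov_st1.png"),cv2.imread("pics/ov_st2.png")]))
E
python3 fit.py
```

```text
[ 0.63394325  0.19723326 -0.12764986  0.3581443 ] 20.520156674454416
[ 0.6  0.8  0.7  0.5 -1.4  0.6  0.4  2.2 -1.   1.1 -0.9 -0.5  0.7  0.6
  0.1]
seat [0.61482058 0.19968762 0.13651019] tip [0.59500254 0.20223122 0.18989348] [-0.34768485  0.04462456  0.93654893]
```

View pics/ov.png

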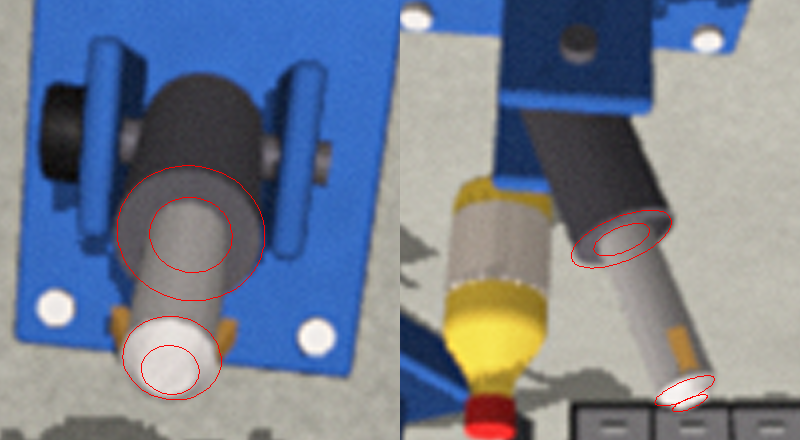

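The overlay fits the post and seat to within about 1 px (about 1 mm). Next I'll pick up the flange.

```bash
cat > act.py <<'E'
from h import *
from fit import s as FIT,frame,ez
import json
o,ex,ey,a=frame(FIT.x); SEAT=o+.085*ez+.055*a
R0=np.c_[np.cross(-ey,-a),-ey,-a]           # tool axes at the stand
ORI=Rn.from_matrix(R0).as_euler('xyz')
RING={"flange":(.4608,-.1254,.052),"wheel":(.5889,-.2599,.062),"collar":(.5902,-.1290,.040)}
F=lambda:np.round(robot.get_ft_force(),1).tolist()
def pick(n,lift,touch=True,force=70):
    x,y,d=RING[n]
    robot.set_gripper(min(1,(d+.012)/.085))
    robot.reach([x,y,.06],down(0)); robot.movel([x,y,.022],.15)
    print("touch",robot.movel([x,y,-.012],.03,contact_N=4),robot.get_eef_pos(),F())
    z=robot.get_eef_pos()[2]+lift
    robot.movel([x,y,z],.03); robot.set_gripper(d/.085-.1,force)
    p=np.array(robot.get_eef_pos()); R=Rn.from_euler('xyz',robot.get_tool_rot()).as_matrix()
    off=R.T@(np.array([x,y,.003])-p); print("ring underside in tool",off,"w mm",robot.get_gripper_width()*85,robot.get_gripper_force())
    off[1]=0; json.dump(off.tolist(),open("off.json","w"))
    robot.movel([x,y,.12],.2); print("lifted",robot.get_gripper_width()*85,F(),robot.get_time_s())
def tcp(s,dx=0,dy=0):   # TCP that puts the ring's underside at height s on the post
    off=np.array(json.load(open("off.json"))); return SEAT+a*s+R0@(np.array([dx,dy,0])-off)
def where():            # ring underside in the seat frame (x=stand x side, y, z)
    off=np.array(json.load(open("off.json"))); R=Rn.from_euler('xyz',robot.get_tool_rot()).as_matrix()
    v=np.array(robot.get_eef_pos())+R@off-SEAT; return (R0.T@v*[1,1,-1]*1000).round(1).tolist()
Ft=lambda:(R0.T@np.array(robot.get_ft_force())).round(1).tolist()
E
python3 - <<'E'
from act import *
pick("flange",.003)
robot.reach(tcp(.08),ORI); print(where(),Ft(),robot.get_time_s())
robot.wait(.2); c=cam("wrist"); save(c,"pre1"); cv2.imwrite("pics/pre1c.png",c["color"][150:400,170:470,::-1])
E
```

```text
touch True [ 0.46066447 -0.12537444 -0.00307582] [-1.7, 0.6, 9.5]
ring underside in tool [-6.97147637e-05 -1.82833415e-04 -2.53500231e-03] w mm 48.15004564224633 75.12050930236
lifted 48.33833123088187 [0.6, 0.1, -1.6] 9.1417
[-0.2, 1.8, 79.2] [0.0, -0.1, 0.0] 10.5
```

View pics/pre1.png

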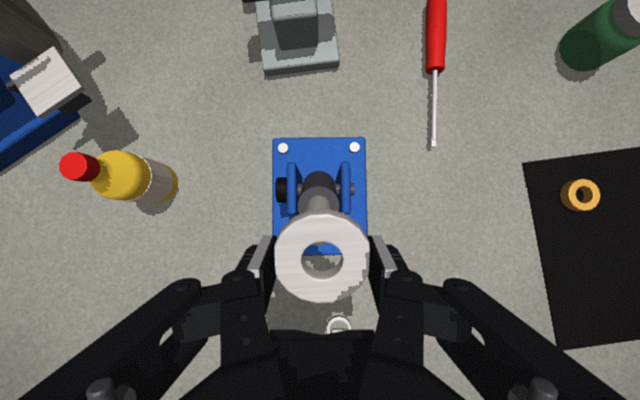

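The flange is held level, with its bore at (322,259) and the post just ahead of it in the same column (about 320). Now I'll insert it.

```bash
cat >> act.py <<'E'
def insert(home,dx=0,dy=0):
    print("pre",where(),Ft())
    r=robot.movel(tcp(home+.048,dx,dy) if home else tcp(.048,dx,dy),.05,ori=ORI,contact_N=12); print("mouth",r,where(),Ft())
    return r
def press(home,N=35,dx=0,dy=0):
    r=robot.movel(tcp(home-.003,dx,dy),.04,contact_N=N); print("press",r,where(),Ft(),robot.get_gripper_width()*85,robot.get_time_s()); return r
E
python3 - <<'E'
from act import *
if not insert(0): press(0)
E
```

```text
pre [0.3, 1.2, 79.7] [-0.9, 0.0, 1.6]
mouth False [-0.1, -0.2, 48.0] [-0.7, -1.7, 1.5]
press True [-0.1, -0.1, 0.3] [-0.6, 1.7, -10.6] 47.94191287969741 12.6583
```

```bash
sed -i 's/tcp(home+.048,dx,dy) if home else //' act.py
cat >> act.py <<'E'
def release(open_mm):
    robot.set_gripper(open_mm/85); robot.movel(np.array(robot.get_eef_pos())+a*.09,.2); print("rel",Ft(),robot.get_time_s())
E
python3 - <<'E'
from act import *
release(68)
c=cam("wrist"); save(c,"r1")
o2=c["color"][150:270,250:390,::-1]; cv2.imwrite("pics/r1c.png",cv2.resize(o2,None,fx=4,fy=4,interpolation=cv2.INTER_CUBIC))
E
```

```text
rel [-0.4, -0.1, 0.5] 13.5917
```

View pics/r1c.png

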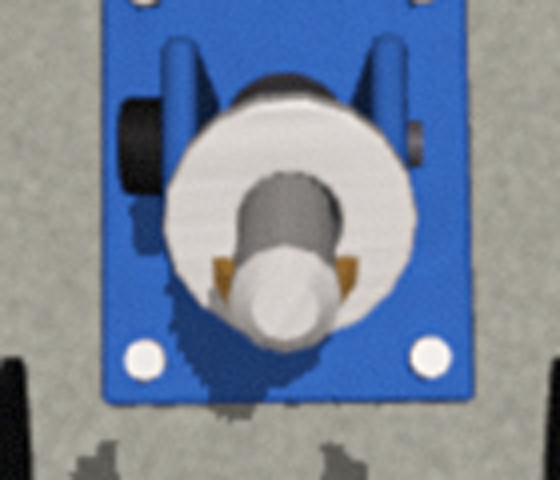

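The flange sits flat and concentric below the catches. Next is the wheel.

Run:
```python
from act import *
robot.reach([.589,-.26,.15],down(0))
pick("wheel",.003)
robot.reach(tcp(.08),ORI); robot.wait(.2)
if not insert(.010):
    press(.010)
```

```text
touch True [ 0.58869463 -0.25982893 -0.00588761] [-2.0, 1.4, 8.3]
ring underside in tool [-0.00087088 -0.00041463 -0.00442086] w mm 58.13925987276751 83.24301093060058
lifted 58.22578497596675 [0.3, 0.2, -1.4] 18.625
pre [0.4, 0.9, 79.7] [0.0, -0.1, 0.8]
mouth False [-0.1, -0.3, 48.0] [-1.5, -1.1, 1.0]
press True [-0.5, -0.4, 10.2] [-0.9, 1.2, -10.1] 58.183718769351394 22.2417
```

Run:
```python
from act import *
release(78)
save(cam("wrist"),"r2")
robot.reach([.590,-.129,.15],down(0))
pick("collar",.0065)
robot.reach(tcp(.08),ORI); robot.wait(.2)
if not insert(.022):
    press(.022)
```

```text
rel [-0.2, 0.2, 0.1] 23.175
touch True [ 5.90057508e-01 -1.28986797e-01 -3.21808831e-04] [-2.8, 0.7, 9.6]
ring underside in tool [9.70907951e-05 3.37041913e-06 3.53614641e-03] w mm 36.269419390450054 69.80302166193724
lifted 36.53567986102868 [0.8, 0.4, -2.0] 27.8833
pre [0.5, 1.4, 79.5] [0.6, 0.3, 1.2]
mouth False [-0.1, -0.3, 48.0] [-0.4, -1.8, 1.4]
press True [-0.3, -0.2, 22.2] [-2.1, 2.1, -13.5] 36.4561046616993 30.825
```

Run:
```python
from act import *
release(60); robot.wait(.3)
c=cam("wrist"); d=cam("side")
f=lambda i:cv2.resize(i[:,:,::-1],(400,400),interpolation=cv2.INTER_CUBIC)
cv2.imwrite("pics/end.png",np.hstack([f(c["color"][150:270,260:380]),f(d["color"][200:310,195:305])]))
```

```text
rel [0.2, 0.4, 0.2] 31.7833
```

View pics/end.png

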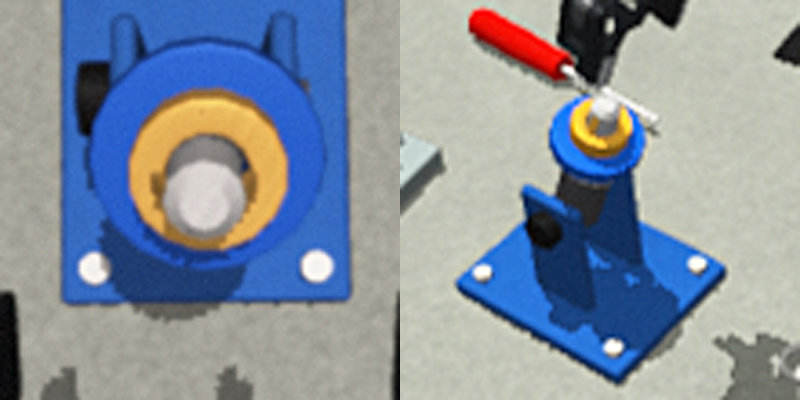

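The stack is square and concentric, with the collar below the catches and the gripper clear, so I'll hand it in.

```bash
python3 -c "
from rig import robot
print(robot.sign_off())"
```

```text
the job is handed in; nothing more can be done
None
```

I threaded the flange, blue wheel and brass collar onto the arbor in that order, each pressed home to within about 0.3 mm of its height by the arm's readings. I then let go and handed the job in at about 32 s; the hand-in returned no verdict.

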